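# Hook the spare egg-cup arm into the slotted upright and press it home

### The arm

A 6-joint arm with a two-finger parallel gripper is mounted at the origin on the work surface. World frame = base frame: x ahead of the robot, y to its left, z up, the work surface at z = 0. Lengths are in mm, angles in rad, forces in N, time in s.
With the tool pointing down it reaches from about 275 to 825 mm from the base axis. Payload 4.9 kg.
Tool frame: the origin (TCP) lies at the very end of the fingers, on their centre line; the grasp point (between the pads) lies 19 mm behind it; z points along the fingers, y is the direction in which the jaws open and shut (so a half turn about z gives the same grasp; the last joint's range is limited). The gripper opens to 85 mm and grips with 20 to 120 N. Pads are 22 mm wide; open, the fingers measure 114 mm over their backs; the gripper's body (76 mm by 85 mm) begins 54 mm behind the grasp point. The pads swing forward as they close: fully open they stand 13 mm farther back than shut.
Start: joints at [-1.314, 0.326, -0.193, 1.052, 0, 1.437], TCP at [209.524, -508.545, 231.281] pointing down, gripper open.
Joint ranges: [-2.65, 2.65], [-0.97, 1.79], [-1.3, 1.35], [-1.93, 2.1], [-1.47, 1.37], [-3.14, 3.14]. Speed limits (rad/s): [2.57, 2.57, 3.14, 3.14, 3.14, 3.14].

### API

Orientations are given as [roll, pitch, yaw] about the fixed x, y, z axes, in that order (R = Rz(yaw) Ry(pitch) Rx(roll)).
In Python, from bench import bot, solve_ik, imaging gives the robot as it stands. Calls block until the motion is done:
- bot.move_ptp(position, orientation): joint-space move of the TCP to a pose.
- bot.movel(position, rot=None, max_speed=150, threshold=None): straight line of the TCP; rot=None keeps the orientation; max_speed is the mean speed in mm/s. With threshold (N) it stops when the force on the tool has changed by that much, and returns True; else False.
- bot.move_j(angles): joint-space move.
- bot.grip(opening, effort=None): opening from 0.0 (shut) to 1.0 (fully open); effort is the grip in N (None keeps the last); returns when the fingers have stopped.
- bot.dwell(seconds).
- solve_ik(position, orientation): joint angles nearest the present ones, or None.
- bot.get_state(): the state.
- imaging.capture(name): name is "side" or "top" or "wrist"; returns the picture (480x640x3 uint8, blue, green, red); there is no depth.
- imaging.camera_model(name): a dict with "K" (3x3 intrinsics, pixels), "position" and "rotation" of the camera in the world. Camera axes: x right, y up, looking along -z (the intrinsics and any distortion apply to the point x, -y, -z); pixel columns grow to the right and rows downward; lengths in mm; the calibration is good to about 2 mm. A picture is of the moment at which its call begins: read the wrist's pose just before it. camera_model takes no time and is no camera call; for the wrist camera it gives the pose at the moment of the call.
A pose or a line that the arm cannot do raises bot.IKError and nothing moves.
- bot.sign_off(): hands the job in, once; it reports no verdict.
The state is a dict: "t": time; "qpos": joint angles; "joint_velocities": joint speeds; "effort": joint torques, N m; "tcp_pos": TCP position; "orientation": TCP orientation; "contact_force": force on the tool from outside, world axes, zero at the start; "wrist_torque": the same for the moment, N m; "opening": opening from 0.0 (shut) to 1.0 (fully open).
Only numpy, scipy, OpenCV 4.12 (cv2) and the standard library are available. Lean on these libraries where they do the work, as an engineer would, in place of code of your own. Each camera call takes 0.05 s, during which the arm holds its last target.

### The job

Hang the loose egg-cup arm on the slotted upright: hook both its claws into the two topmost slots and press it down, firmly but without forcing, until it locks fully home like the arm below it. Let go of it, and leave the egg cups and everything else on the sill where they stand.

Things in the scene. Friction and masses are not known exactly. Their poses are not given: they have to be found in the camera images.
- grip (a point): Loose egg-cup arm, plain steel, 0.16 kg, 200 mm long, standing upright on the sill. Point: centre of its grip rib, an upright bar 9 mm thick (y), 48 mm high (z), reaching 42 mm to the dish side and 76 mm to the claw side; its underside, 24 mm below the point, rests on the sill. Axes: x to the claws, z up.
- dish (a point): Centre of the underside of the loose arm's round dish, 66 mm across, 10 mm high, at the arm's other end: 75 mm from grip along -x, 24 mm below it. Axes as grip.
- claw (a point): On the loose arm: rear face of its back plate (22 mm wide, 66 mm high from the underside), at the underside of the upper claw's neck; 80 mm along +x and 28 mm up from grip, same axes. Claw: 5 mm wide, reaches 12.5 mm out; neck 7 mm high, its tip hangs 9 mm below the neck, throat between plate and tip 5.5 mm. Same claw 40 mm lower.
- tab (a point): On the loose arm: top of the flat flange (22 mm wide, 36 mm long) that joins rib and back plate, where the hooked arm is pressed down: 60 mm along +x and 42 mm up from grip, 20 mm in front of the plate's rear face, same axes. Hung, the upright rises 26 to 35 mm above it.
- stand: Slotted steel upright, base plate (110 x 100 x 12 mm) screwed to the sill. Origin: on the sill under the middle of its front face; x from front face to back (arms go in along +x), z up. 30 mm wide, 25 deep, 249 high, hollow, front sheet 4 mm. Five slots 8 mm wide, 20 high, 40 mm apart. A like arm sits in the two lowest, 188 mm out in front, up to 99 mm above the sill, an egg cup in its dish.
- slot (a point): Middle of the topmost slot's lower edge, in the upright's front face, 205 mm above stand, same axes. Next slot 40 mm lower. Claws enter when 9 to 13 mm above seat, until the plate meets the face. Home: claw on this point (throat play 1.5 mm in x), necks hard on the slot edges. The upright stands in a rubber socket: pressed down, it sinks about 1 mm per 5 N.
- catch_roller (a point): Sprung roller inside the upright, 12 mm behind the front face: it stops the upper claw about 4 mm above its seat, where the hooked arm can hang by itself, a little nose-down. 14 to 23 N of downward push near the upright carries the claw past it with a snap, on to a hard stop at the seat; it then holds it down. The sum of forces between arm and upright must stay below 80 N.
- egg_cup_a_mid (a point): Bone-china egg cup, 48 mm across, 60 mm high, in the dish of the lower arm; point half-way up
- egg_cup_b_mid (a point): The same kind of egg cup standing on the sill; point half-way up
- tea_caddy_mid (a point): Square tin tea caddy with a flip catch, 84 mm wide, 112 mm high; point half-way up
- egg_timer_mid (a point): Faded blue egg timer, 60 mm across, 71 mm high; point half-way up
- hex_jar_mid (a point): Squat hexagonal glass jar with a steel lid, 76 mm across, 76 mm high; point half-way up
- egg_topper_mid (a point): Brass egg topper with a lever grip, standing on its 39 mm wide bell, 117 mm high; point half-way up
- salt_shaker_mid (a point): Glass salt shaker with a steel cap, 42 mm across, 70 mm high; point half-way up

How it is judged (in metres and radians):
On the way, in this order (a step that is already met when the one before it is completed fails the run):
1. the arm is lifted off the sill (height (world z) of grip above 0.1 m), for 0.1 s.
2. the claws are through the two top slots, the arm still above its seat (x of claw in the frame of slot above -0.004 m and z of claw in the frame of slot between 0.003 and 0.014 m and y of claw in the frame of slot between -0.0035 and 0.003 m), for 0.05 s.
At the end, for the whole second after the job is handed in: The arm hangs locked in the two topmost slots: the underside of its upper claw's neck within 1.5 mm of the slot's lower edge in height, plate against the front face within 3.5 mm, centred within 3 mm, within 0.08 rad of upright and 0.12 rad of square to the upright, at rest and released (z of claw in the frame of slot between -0.0025 and 0.0015 m and x of claw in the frame of slot between -0.0035 and 0.002 m and y of claw in the frame of slot between -0.003 and 0.003 m and angle between grip's own z axis and vertical below 0.08 rad and angle between the x axis of grip and the x axis of stand, either way round below 0.12 rad and linear speed of cup_arm below 0.01 m/s); the robot touches nothing.
It fails at once if the arm is forced: arm and upright press on each other with more than 80 N (contact force between cup_arm and stand above 80 N).
It fails at once if another thing on the sill is moved by more than 15 mm (distance of any of egg_cup_a_mid, egg_cup_b_mid, tea_caddy_mid, egg_timer_mid, hex_jar_mid, egg_topper_mid, salt_shaker_mid from where it was at the start of the episode above 0.015 m).
It also fails if it takes over 64 s, if anything falls off the work surface, if the arm or the gripper's body presses on something with over 40 N, if the wrist force passes 120 N, or if a joint passes its speed limit or range.

## Working session

There is one attempt and no reset: what is moved stays moved. The work goes in short steps, each a Python script; the robot and the scene stay as the last script left them, time stands still between calls to the robot, and variables do not carry over. Pictures are saved under pics/ and viewed, and the job is handed in when it is done.

```bash
ls; mkdir -p pics; python3 - <<'E'
from bench import bot, solve_ik, imaging
import cv2
s=bot.get_state();print(s)
for n in ("side","top","wrist"):
    m=imaging.camera_model(n);print(n,m)
    cv2.imwrite(f"pics/{n}0.png",imaging.capture(n))
E
```

```text
pics
{'t': 0.0, 'qpos': array([-1.31420346e+00,  3.26907584e-01, -1.93580108e-01,  1.05200682e+00,
       -1.11711164e-05,  1.43660811e+00]), 'joint_velocities': array([ 0.00141228,  0.00022179,  0.00152257, -0.00018209,  0.00023712,
       -0.00042718]), 'effort': array([ 1.15697800e-03, -4.43405843e+01,  2.62437791e+01,  1.56298798e-02,
        4.54033994e-06, -3.84365777e-06]), 'tcp_pos': array([ 209.36573027, -507.96466387,  230.52303686]), 'orientation': array([-3.13990824e+00, -2.16122597e-04,  3.90780910e-01]), 'contact_force': array([0.04520077, 0.18106832, 0.65616657]), 'wrist_torque': array([ 0.01964933, -0.00834219, -0.00954139]), 'opening': 0.9981763778867375}
side {'K': array([[442.21280651,   0.        , 330.95672156],
       [  0.        , 442.21280651, 247.53538691],
       [  0.        ,   0.        ,   1.        ]]), 'position': array([-16.86744222, 695.93438502, 899.22878258]), 'rotation': array([ 0.87105081, -0.01184076, -2.41526976])}
top {'K': array([[498.69048576,   0.        , 316.7355644 ],
       [  0.        , 498.69048576, 241.65058765],
       [  0.        ,   0.        ,   1.        ]]), 'position': array([ 389.93375557,   15.23873038, 1452.2042001 ]), 'rotation': array([ 0.15118289, -0.01106511, -1.57516161])}
wrist {'K': array([[331.47267557,   0.        , 312.6444983 ],
       [  0.        , 331.47267557, 241.54302398],
       [  0.        ,   0.        ,   1.        ]]), 'position': array([ 284.71257917, -476.68732208,  374.11464213]), 'rotation': array([-0.32605546,  0.001688  , -1.17985376])}
```

View pics/side0.png

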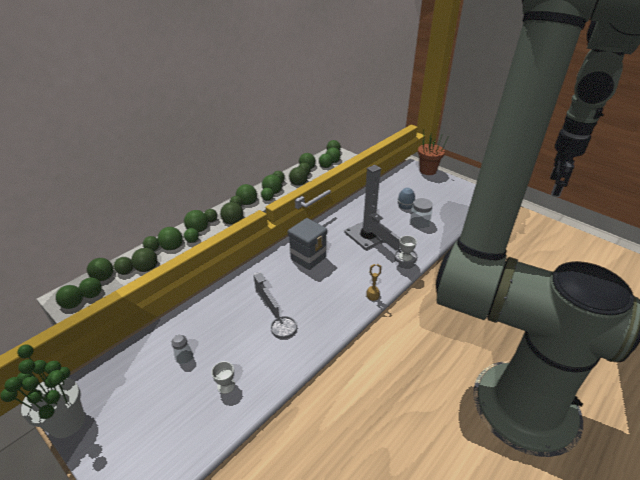

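View pics/top0.png

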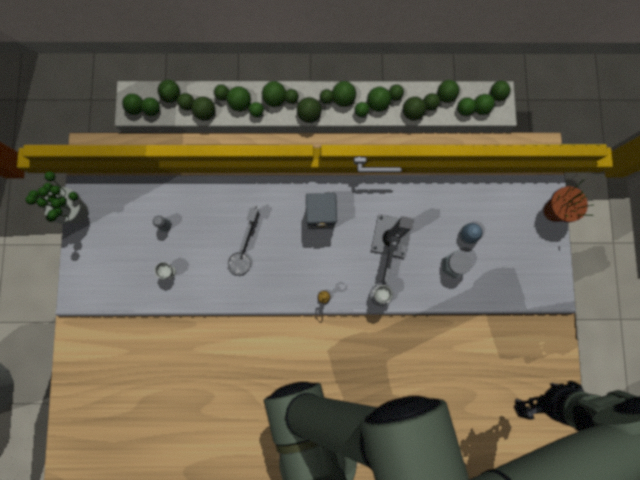

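View pics/wrist0.png

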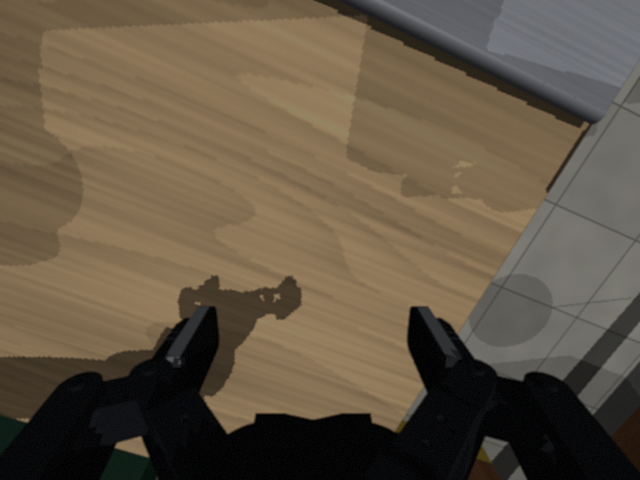

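```bash
cat > h.py <<'E'
import numpy as np, cv2
from scipy.spatial.transform import Rotation as R
def ray(m,uv):
    d=np.linalg.inv(m['K'])@[uv[0],uv[1],1]; d=np.array([d[0],-d[1],-d[2]])
    d=R.from_euler('xyz',m['rotation']).as_matrix()@d
    return m['position'],d/np.linalg.norm(d)
def onz(m,uv,z):
    p,d=ray(m,uv); return p+d*(z-p[2])/d[2]
def proj(m,P):
    c=R.from_euler('xyz',m['rotation']).as_matrix().T@(np.asarray(P,float)-m['position'])
    q=m['K']@[c[0],-c[1],-c[2]]; return q[:2]/q[2]
def tri(a,b):
    (p,d),(q,e)=a,b
    A=np.stack([d,-e],1); t=np.linalg.lstsq(A,q-p,rcond=None)[0]
    x,y=p+d*t[0],q+e*t[1]; return (x+y)/2,np.linalg.norm(x-y)
E
python3 - <<'E'
from bench import imaging
from h import *
a=cv2.imread('pics/top0.png'); b=cv2.imread('pics/side0.png')
cv2.imwrite('pics/t1.png',cv2.resize(a[180:330,130:330],None,fx=4,fy=4,interpolation=cv2.INTER_CUBIC))
cv2.imwrite('pics/t2.png',cv2.resize(a[190:320,300:500],None,fx=4,fy=4,interpolation=cv2.INTER_CUBIC))
cv2.imwrite('pics/s1.png',cv2.resize(b[210:410,150:350],None,fx=3,fy=3,interpolation=cv2.INTER_CUBIC))
cv2.imwrite('pics/s2.png',cv2.resize(b[150:310,280:450],None,fx=4,fy=3.7,interpolation=cv2.INTER_CUBIC))
E
```

```text
(no output)
```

View pics/t1.png

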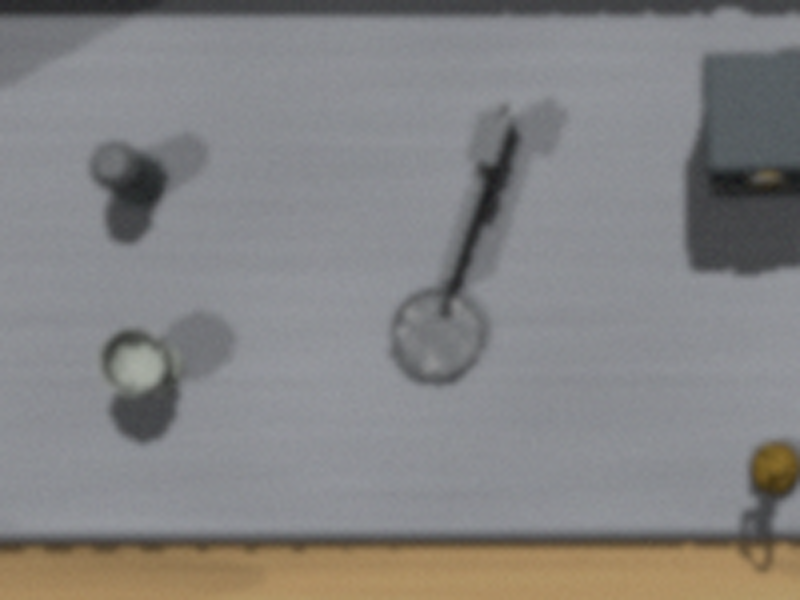

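View pics/t2.png

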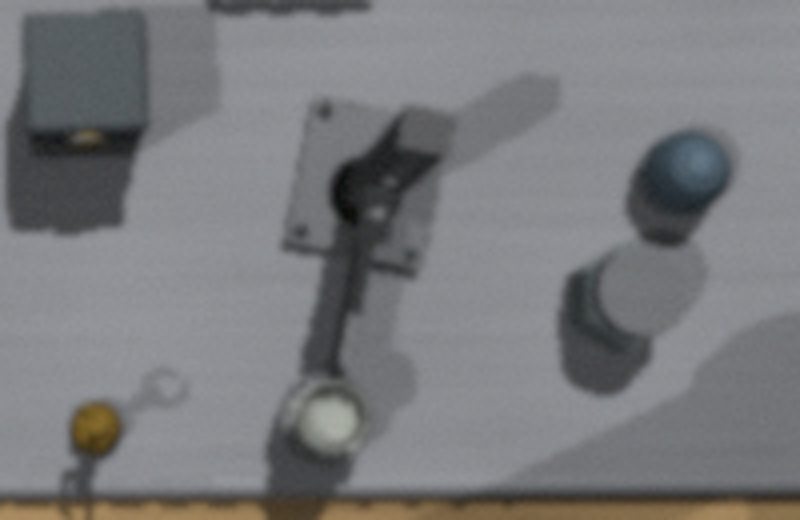

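View pics/s1.png

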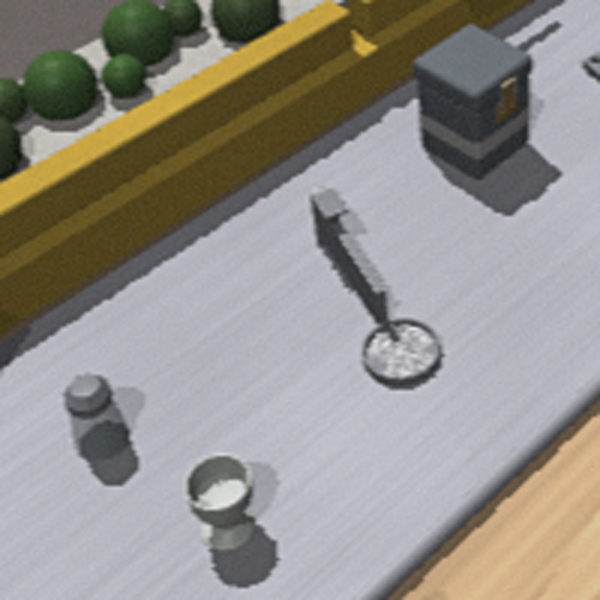

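View pics/s2.png

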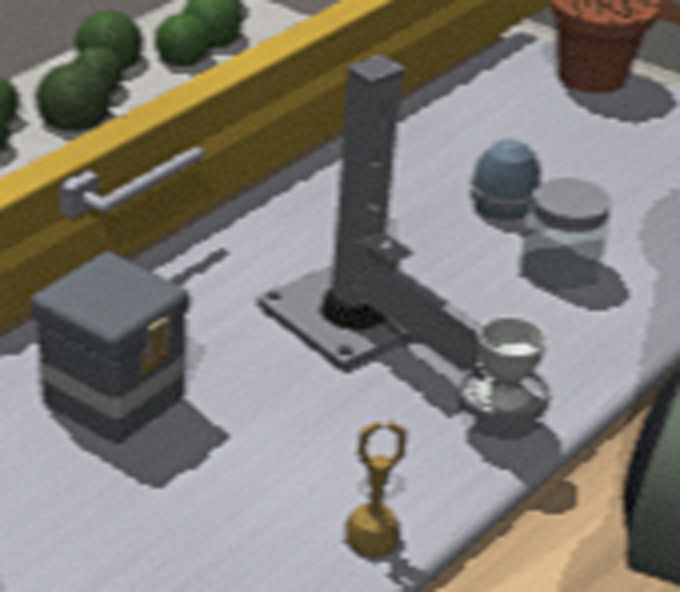

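```bash
python3 - <<'E'
from bench import imaging
from h import *
np.set_printoptions(precision=1,suppress=True)
T=imaging.camera_model('top');S=imaging.camera_model('side')
t1=lambda u,v:ray(T,(130+u/4,180+v/4)); t2=lambda u,v:ray(T,(300+u/4,190+v/4))
s1=lambda u,v:ray(S,(150+u/3,210+v/3)); s2=lambda u,v:ray(S,(280+u/4,150+v/3.7))
print('dish',tri(t1(438,336),s1(402,348)))
print('tabfar',tri(t1(495,135),s1(333,205)))
print('uprighttop',tri(t2(430,127),s2(375,70)))
print('bp left-far',tri(t2(318,100),s2(262,300)))
print('bp left-near',tri(t2(287,245),s2(348,365)))
print('bp right-near',tri(t2(414,272),s2(430,330)))
print('caddy top c',tri(t2(85,70),s2(110,280)))
print('cupA',tri(t2(328,420),s2(510,338)))
print('topper',tri(t2(97,428),s2(373,530)))
E
```

```text
dish (array([545.2, 222.2,  25.5]), np.float64(5.673897341616119))
tabfar (array([680.6, 176.7,  72.5]), np.float64(1.3242306197549865))
uprighttop (array([ 621.1, -219.4,  260.5]), np.float64(2.871877032445934))
bp left-far (array([ 687.5, -185.3,   20.6]), np.float64(2.4536670061832515))
bp left-near (array([ 580. , -159.9,   23.5]), np.float64(2.330483840462511))
bp right-near (array([ 563.9, -251.4,   14.6]), np.float64(8.829273382179057))
caddy top c (array([684.4, -11.1, 141.5]), np.float64(5.105453417292041))
cupA (array([ 451.3, -172.8,  115.6]), np.float64(5.6027026309231776))
topper (array([449.3, -21.3,  24.7]), np.float64(3.3412109797969882))
```

```bash
cat >> h.py <<'E'
def Re(r): return R.from_euler('xyz',r).as_matrix()
def camtool(bot,imaging):
    s=bot.get_state(); m=imaging.camera_model('wrist'); Rt=Re(s['orientation'])
    return Rt.T@(m['position']-s['tcp_pos']), Rt.T@Re(m['rotation'])
E
python3 - <<'E'
from bench import bot,imaging,solve_ik
from h import *
np.set_printoptions(precision=3,suppress=True)
o,C=camtool(bot,imaging);print(o);print(C)
np.savez('cam.npz',o=o,C=C)
face=np.array([609,-216,190.])
for p in(-.3,-.5,-.7):
  for yaw in(-.23,):
    rot=[np.pi,p,yaw]; Rt=Re(rot); look=-(Rt@C)[:,2]
    for d in (180,230,280):
      cam=face-look*d; tcp=cam-Rt@o
      q=solve_ik(tcp,rot); print(p,d,look,cam,tcp,q)
E
```

```text
[  81.608   -0.515 -143.513]
[[ 0.     0.947  0.321]
 [ 1.    -0.     0.   ]
 [ 0.     0.321 -0.947]]
-0.3 180 [-0.026  0.006 -1.   ] [ 613.597 -217.099  369.938] [ 578.864 -209.495  208.718] [-0.507  0.256 -0.402  0.624  0.081  2.876]
-0.3 230 [-0.026  0.006 -1.   ] [ 614.873 -217.404  419.921] [ 580.141 -209.8    258.701] [-0.507  0.217 -0.317  0.747  0.081  2.877]
-0.3 280 [-0.026  0.006 -1.   ] [ 616.15  -217.709  469.903] [ 581.418 -210.105  308.683] [-0.506  0.191 -0.221  0.869  0.081  2.877]
-0.5 180 [ 0.168 -0.039 -0.985] [ 578.698 -208.928  367.29 ] [ 575.841 -208.787  202.221] [-0.542  0.157 -0.643  0.291  0.148  2.866]
-0.5 230 [ 0.168 -0.039 -0.985] [ 570.281 -206.963  416.537] [ 567.424 -206.823  251.468] [-0.548  0.085 -0.584  0.423  0.15   2.86 ]
-0.5 280 [ 0.168 -0.039 -0.985] [ 561.864 -204.998  465.785] [ 559.007 -204.858  300.715] [-0.554  0.026 -0.514  0.553  0.153  2.855]
-0.7 180 [ 0.356 -0.083 -0.931] [ 545.007 -201.039  357.574] [ 574.136 -208.388  195.236] [-0.581  0.116 -0.87  -0.084  0.223  2.869]
-0.7 230 [ 0.356 -0.083 -0.931] [ 527.232 -196.883  404.123] [ 556.36  -204.232  241.785] [-0.597  0.003 -0.837  0.064  0.233  2.856]
-0.7 280 [ 0.356 -0.083 -0.931] [ 509.456 -192.727  450.671] [ 538.585 -200.076  288.333] [-0.614 -0.096 -0.79   0.214  0.244  2.842]
```

```bash
python3 - <<'E'
from bench import bot,imaging,solve_ik
from h import *
np.set_printoptions(precision=3,suppress=True)
z=np.load('cam.npz');o,C=z['o'],z['C']
face=np.array([609,-216,190.])
for p in(.3,.5,.7):
    rot=[np.pi,p,np.pi-.23]; Rt=Re(rot); look=-(Rt@C)[:,2]
    for d in (230,300):
      cam=face-look*d; tcp=cam-Rt@o
      q=solve_ik(tcp,rot); print(p,d,look,cam,tcp,q)
E
```

```text
0.3 230 [ 0.571 -0.134 -0.81 ] [ 477.749 -185.24   376.352] [ 595.07  -212.181  263.365] [-0.497  0.242 -0.273  0.766  0.078 -0.256]
0.3 300 [ 0.571 -0.134 -0.81 ] [ 437.803 -175.878  433.068] [ 555.124 -202.819  320.081] [-0.519  0.134 -0.261  0.887  0.084 -0.277]
0.5 230 [ 0.716 -0.168 -0.678] [ 444.318 -177.412  345.855] [ 581.159 -208.924  259.035] [-0.537  0.103 -0.543  0.445  0.145 -0.271]
0.5 300 [ 0.716 -0.168 -0.678] [ 394.198 -165.668  393.289] [ 531.038 -197.18   306.47 ] [-0.574 -0.035 -0.558  0.572  0.162 -0.304]
0.7 230 [ 0.833 -0.195 -0.518] [ 417.453 -171.122  309.145] [ 568.362 -205.928  251.953] [-0.584  0.011 -0.798  0.093  0.225 -0.275]
0.7 300 [ 0.833 -0.195 -0.518] [ 359.156 -157.463  345.407] [ 510.065 -192.269  288.215] [-0.643 -0.158 -0.84   0.232  0.262 -0.324]
```

```bash
python3 - <<'E'
from bench import bot,imaging,solve_ik
from h import *
bot.move_ptp([525,-196,312],[np.pi,.5,np.pi-.23])
import pickle
m=imaging.camera_model('wrist');im=imaging.capture('wrist');cv2.imwrite('pics/w1.png',im);pickle.dump(m,open('w1.pkl','wb'))
print(bot.get_state()['t'],m)
E
```

```text
1.8417 {'K': array([[331.47267557,   0.        , 312.6444983 ],
       [  0.        , 331.47267557, 241.54302398],
       [  0.        ,   0.        ,   1.        ]]), 'position': array([ 387.08963205, -164.09457693,  398.52904318]), 'rotation': array([-8.24905136e-01,  1.40779155e-04,  1.33975029e+00])}
```

View pics/w1.png

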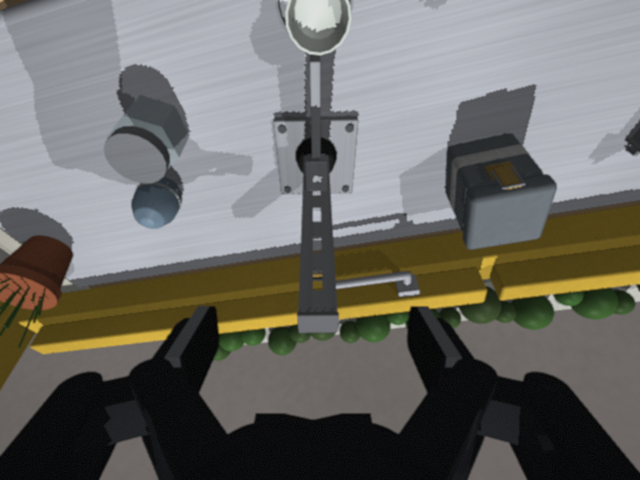

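```bash
python3 - <<'E'
import cv2
a=cv2.imread('pics/w1.png')
cv2.imwrite('pics/w1z.png',cv2.resize(a[150:340,270:370],None,fx=5,fy=3.1,interpolation=cv2.INTER_CUBIC))
cv2.imwrite('pics/w1b.png',cv2.resize(a[100:210,260:370],None,fx=5,fy=5,interpolation=cv2.INTER_CUBIC))
E
```

```text
(no output)
```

View pics/w1z.png

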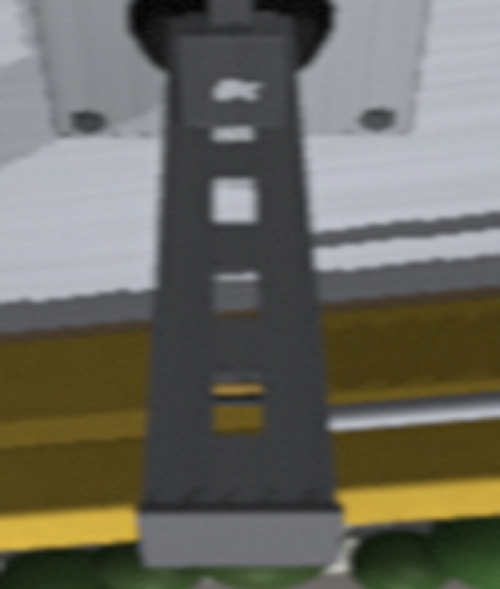

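View pics/w1b.png

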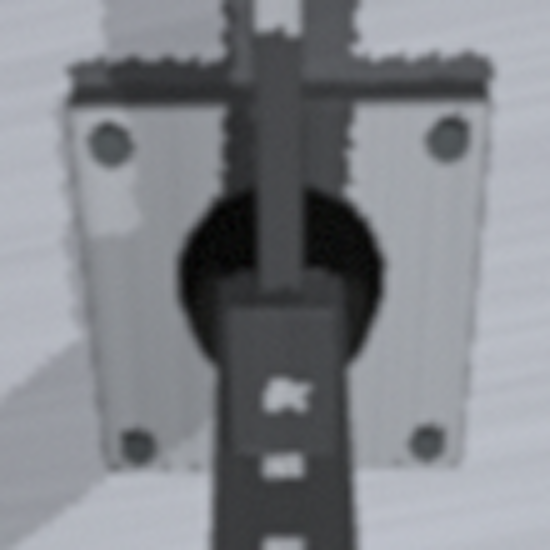

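```bash
cat > st.py <<'E'
from h import *
import pickle
from scipy.optimize import least_squares
np.set_printoptions(precision=2,suppress=True)
m=pickle.load(open('w1.pkl','rb'))
Z=lambda u,v:(270+u/5-.4,150+v/3.1-.35)
B=lambda u,v:(260+u/5-.4,100+v/5-.4)
for z0 in(10,15): 
    P=[onz(m,B(*c),z0+12)[:2] for c in((70,102),(490,100),(465,466),(105,468))]
    print(z0,np.array(P).ravel(),[np.linalg.norm(P[i]-P[(i+1)%4]) for i in range(4)], np.arctan2(*(P[3]-P[0])[::-1]),np.arctan2(*(P[2]-P[1])[::-1]),np.arctan2(*(P[0]-P[1])[::-1])-np.pi/2)
# pts: stand frame (x, y left, z)
obs=[((0,-15,249),Z(140,508)),((0,15,249),Z(342,508)),
 ((0,-4,225),Z(213,433)),((0,4,225),Z(263,433)),
 ((0,-4,185),Z(212,313)),((0,4,185),Z(262,313)),
 ((0,-4,145),Z(211,222)),((0,4,145),Z(259,222)),
 ((0,-4,125),Z(211,178)),((0,4,125),Z(259,178)),((0,-4,165),Z(212,272)),((0,4,165),Z(261,272))]
def pts(p):
    c,s=np.cos(p[3]),np.sin(p[3])
    return [np.array([p[0]+c*a-s*b,p[1]+s*a+c*b,p[2]+h]) for (a,b,h),_ in obs]
f=lambda p:np.concatenate([proj(m,q)-o[1] for q,o in zip(pts(p),obs)])
r=least_squares(f,[609,-216,12,-.23],loss='soft_l1');print(r.x);print(f(r.x).reshape(-1,2))
r2=least_squares(lambda p:f([p[0],p[1],12,-.23]),[609,-216],loss='soft_l1');print('z0=12',r2.x,r2.cost,r.cost)
E
python3 st.py
```

```text
10 [ 564.14 -253.87  586.68 -155.81  696.01 -177.55  672.92 -278.98] [np.float64(100.60850439547502), np.float64(111.46893918385665), np.float64(104.02525066042487), np.float64(111.63697858822594)] -0.22691114267338347 -0.196258253268203 -3.3675454775200278
15 [ 561.79 -252.67  584.03 -155.92  691.91 -177.37  669.12 -277.45] [np.float64(99.27250513835727), np.float64(109.98872217003502), np.float64(102.64387978687014), np.float64(110.15453014754074)] -0.2269111426733836 -0.1962582532682028 -3.367545477520028
[ 608.01 -212.09   17.13   -0.23]
[[ 0.66  0.79]
 [-0.88  0.74]
 [ 0.32 -0.86]
 [ 0.06 -0.87]
 [ 0.54  1.06]
 [-0.6   1.04]
 [ 0.75 -0.26]
 [-0.73 -0.27]
 [ 0.76  0.44]
 [-1.04  0.42]
 [ 0.54 -1.71]
 [-0.78 -1.73]]
z0=12 [ 613.99 -213.4 ] 10.924618161709109 6.769685727902703
```

```bash
cat >> st.py <<'E'
print('---')
from bench import imaging
T=imaging.camera_model('top');S=imaging.camera_model('side')
for z0 in(12,14,16):
    r2=least_squares(lambda p:f([p[0],p[1],z0,p[2]]),[609,-216,-.22],loss='soft_l1');print(z0,r2.x,r2.cost)
    c,s=np.cos(r2.x[2]),np.sin(r2.x[2])
    # top-face corners of upright projected in top and side, in crop coordinates
    for a,b in((0,-15),(0,15),(25,15),(25,-15)):
        P=[r2.x[0]+c*a-s*b,r2.x[1]+s*a+c*b,z0+249]
        t=proj(T,P);q=proj(S,P)
        print('  top crop',(t-[300,190]+.4)*4,'side crop',(q-[280,150]+.4)*[4,3.7])
E
python3 st.py | sed -n '/---/,$p'
python3 - <<'E'
import cv2
a=cv2.imread('pics/top0.png'); b=cv2.imread('pics/side0.png')
cv2.imwrite('pics/t3.png',cv2.resize(a[205:250,375:425],None,fx=12,fy=12,interpolation=cv2.INTER_CUBIC))
E
```

```text
---
12 [ 613.99 -213.4    -0.23] 10.923949701740083
  top crop [445.09 143.42] side crop [397.76  71.69]
  top crop [396.82 132.62] side crop [365.11  82.95]
  top crop [404.85  93.39] side crop [342.86  69.18]
  top crop [452.98 104.14] side crop [375.34  58.2 ]
14 [ 611.66 -212.89   -0.23] 8.385871973712117
  top crop [445.02 146.64] side crop [400.21  70.71]
  top crop [396.67 135.74] side crop [367.48  81.95]
  top crop [404.79  96.44] side crop [345.19  68.15]
  top crop [452.99 107.28] side crop [377.76  57.19]
16 [ 609.29 -212.37   -0.23] 6.96832118007934
  top crop [444.95 149.89] side crop [402.69  69.73]
  top crop [396.5  138.96] side crop [369.91  80.99]
  top crop [404.64  99.58] side crop [347.54  67.17]
  top crop [452.94 110.45] side crop [380.16  56.2 ]
```

View pics/t3.png

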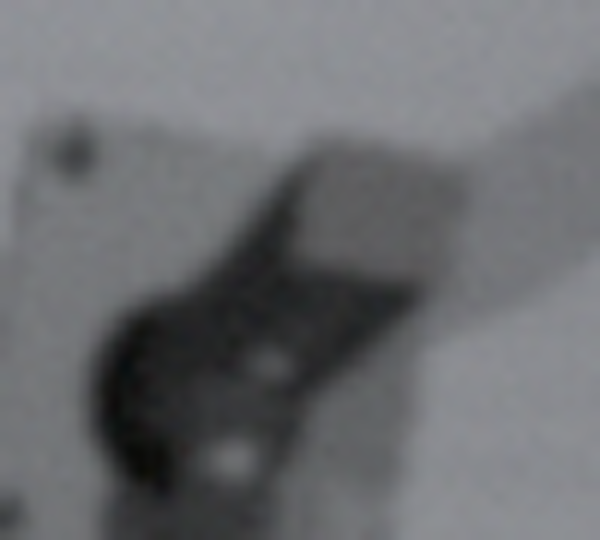

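```bash
python3 - <<'E'
from bench import bot,imaging,solve_ik
from h import *
import pickle
bot.move_ptp([665,182,200],[np.pi,0,np.pi-.32])
m=imaging.camera_model('wrist');im=imaging.capture('wrist');cv2.imwrite('pics/w2.png',im);pickle.dump(m,open('w2.pkl','wb'))
print(bot.get_state()['t'],m['position'],bot.get_state()['tcp_pos'])
E
```

```text
3.4417 [586.1849502  206.87523761 344.14654688] [665.45525974 180.40197081 200.96254927]
```

View pics/w2.png

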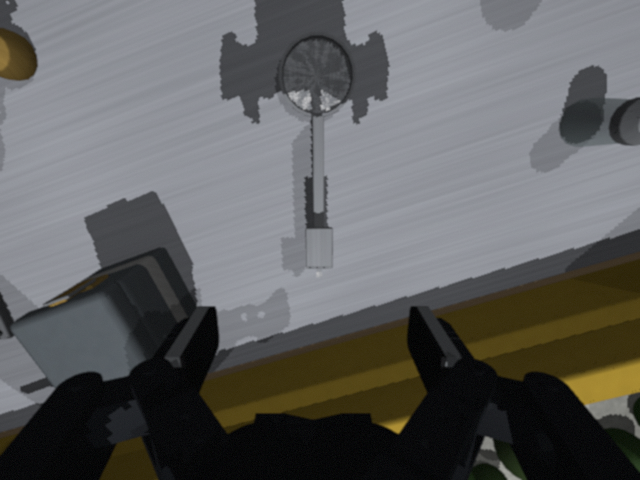

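```bash
python3 - <<'E'
import cv2
a=cv2.imread('pics/w2.png')
cv2.imwrite('pics/w2z.png',cv2.resize(a[160:290,270:370],None,fx=4.6,fy=4.6,interpolation=cv2.INTER_CUBIC))
cv2.imwrite('pics/w2d.png',cv2.resize(a[25:165,270:370],None,fx=4.2,fy=4.2,interpolation=cv2.INTER_CUBIC))
E
```

```text
(no output)
```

View pics/w2z.png

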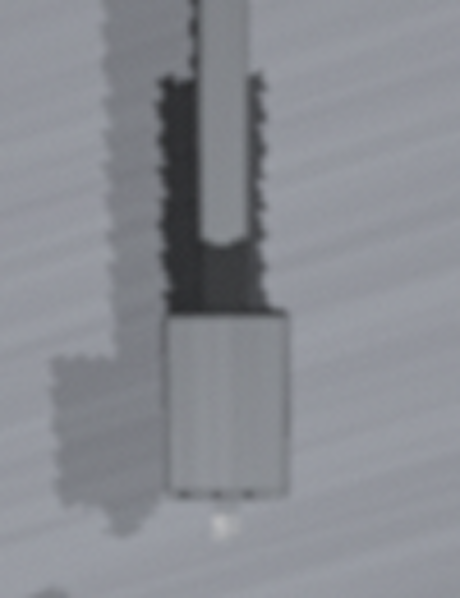

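View pics/w2d.png

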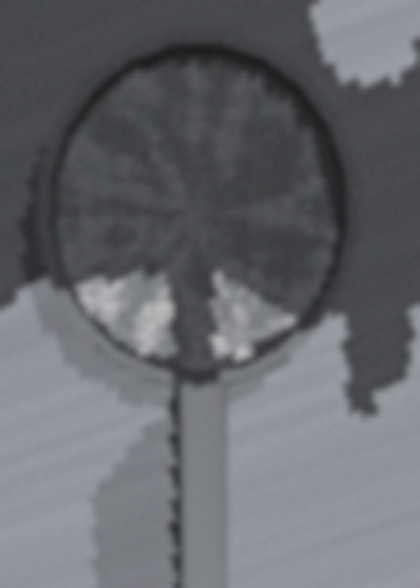

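```bash
python3 - <<'E'
from h import *
import pickle
np.set_printoptions(precision=2,suppress=True)
m=pickle.load(open('w2.pkl','rb'))
Z=lambda u,v:(270+u/4.6-.4,160+v/4.6-.4); D=lambda u,v:(270+u/4.2-.4,25+v/4.2-.4)
for z0 in(12,15):
    F=[onz(m,Z(*c),z0+66)[:2] for c in((167,316),(289,316),(289,496),(167,496))]
    print(z0,[np.linalg.norm(F[i]-F[(i+1)%4]) for i in range(4)])
    A=(F[0]+F[1])/2;Bk=(F[2]+F[3])/2; print('flange',A,Bk,np.arctan2(*(Bk-A)[::-1]))
    r1=onz(m,D(203.5,420),z0+48)[:2]; r2=onz(m,Z(223.5,200),z0+48)[:2]
    print('rib',r1,r2,np.arctan2(*(r2-r1)[::-1]))
    d=onz(m,D(199,213),z0+10)[:2]; print('dish',d, 'dish-plate',np.linalg.norm(Bk-d),np.arctan2(*(Bk-d)[::-1]))
    y=np.arctan2(*(Bk-d)[::-1]); u=np.array([np.cos(y),np.sin(y)])
    print('grip from plate',Bk-80*u,'from dish',d+75*u)
E
```

```text
12 [np.float64(22.182609837606122), np.float64(35.499370724117476), np.float64(23.09353788860506), np.float64(35.49386489161563)]
flange [662.32 187.24] [696.06 176.24] -0.31522833379230303
rib [584.16 212.14] [645.45 192.2 ] -0.3144869228785596
dish [544.84 224.63] dish-plate 158.77746849615193 -0.30970837480482716
grip from plate [619.87 200.62] from dish [616.27 201.77]
15 [np.float64(21.932567782603527), np.float64(35.099222334359126), np.float64(22.833227865879163), np.float64(35.09377856352102)]
flange [661.46 187.46] [694.82 176.58] -0.3152283337923042
rib [584.18 212.08] [644.82 192.36] -0.31448692287856045
dish [545.22 224.47] dish-plate 157.0754955036268 -0.3097621464819059
grip from plate [618.63 200.97] from dish [616.66 201.6 ]
```

```bash
python3 - <<'E'
from bench import bot,imaging,solve_ik
from h import *
y=np.pi-.314
bot.grip(0.0,40)
bot.move_ptp([640,258,60],[np.pi,0,y])
s=bot.get_state();print(s['t'],s['tcp_pos'],s['contact_force'],s['opening'])
print(bot.movel([640,258,0],max_speed=25,threshold=4))
s=bot.get_state();print(s['t'],s['tcp_pos'],s['contact_force'])
bot.movel([640,258,60])
E
```

```text
4.8917 [641.10670444 257.93533198  61.08557062] [-0.04115137 -0.18565205  0.63344102] -0.0024429708905619107
True
6.4 [639.8883166  257.98001985  20.10559055] [-0.94586964  0.60513551  4.67060691]
```

```bash
python3 - <<'E'
from bench import bot,imaging,solve_ik
from h import *
bot.movel([640,262,27],max_speed=80); bot.dwell(.2)
s=bot.get_state();print(s['t'],s['tcp_pos'],s['contact_force'])
print(bot.movel([640,262,5],max_speed=10,threshold=4))
s=bot.get_state();print(s['t'],s['tcp_pos'],s['contact_force'])
bot.movel([640,262,60])
E
```

```text
7.5917 [640.51462561 262.10504554  27.64743036] [ 0.7630258  -0.38214671  0.32830068]
True
8.5667 [640.00499123 262.02887419  20.11411571] [-0.20837378 -0.60375936  4.63239161]
```

```bash
sed -i 's/for z0 in(12,14,16)/for z0 in(18,20)/; ' st.py; python3 st.py | sed -n '/---/,$p'; python3 - <<'E'
from bench import bot,imaging,solve_ik
from h import *
y=np.pi-.314; rot=[np.pi,0,y]
bot.grip(0.45)
g=np.array([617.,201.4]); u=np.array([np.cos(-.314),np.sin(-.314)])
p=g+8*u
bot.movel([*p,75],rot)
bot.movel([*p,31.5],rot,max_speed=60)
bot.grip(0.0,80)
s=bot.get_state();print(s['t'],s['tcp_pos'],s['orientation'],s['contact_force'],s['opening'])
bot.movel([*p,60],rot,max_speed=60)
bot.dwell(.1)
s=bot.get_state();print(s['t'],s['tcp_pos'],s['contact_force'],s['wrist_torque'],s['opening'])
cv2.imwrite('pics/w3.png',imaging.capture('wrist'))
E
```

```text
---
18 [ 607.06 -211.88   -0.23] 6.874918231026555
  top crop [444.92 152.89] side crop [405.03  68.66]
  top crop [396.37 142.  ] side crop [372.23  79.95]
  top crop [404.47 102.52] side crop [349.75  66.13]
  top crop [452.88 113.35] side crop [382.38  55.12]
20 [ 604.9  -211.41   -0.23] 7.8532303315873815
  top crop [444.92 155.81] side crop [407.31  67.55]
  top crop [396.27 144.93] side crop [374.5   78.87]
  top crop [404.35 105.36] side crop [351.92  65.03]
  top crop [452.85 116.18] side crop [384.57  54.  ]
11.2833 [625.13079812 199.04887069  32.16506555] [3.14101731e+00 1.09610560e-03 2.82764120e+00] [-0.16655464  0.614873    3.19557754] 0.09529073831980611
12.0083 [624.22227396 198.88281442  59.60513677] [-0.66435633 -0.33716357 -2.38286785] [-0.01265368  0.05419627  0.01742932] 0.09630927035512427
```

View pics/w3.png

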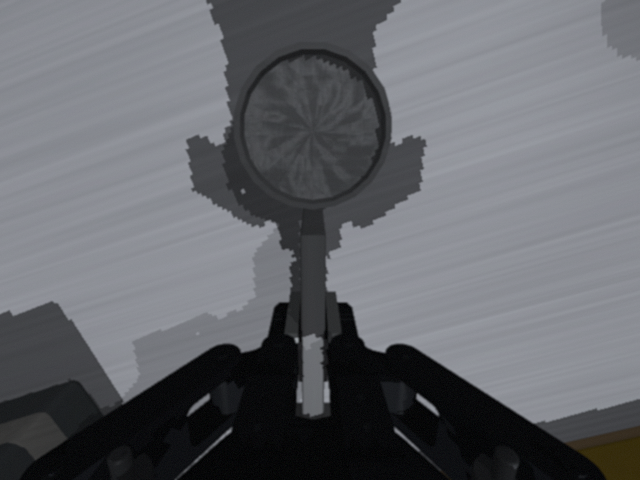

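```bash
python3 - <<'E'
from bench import bot,imaging,solve_ik
from h import *
np.set_printoptions(precision=2,suppress=True)
m=imaging.camera_model('wrist');s=bot.get_state();Rt=Re(s['orientation'])
z=s['tcp_pos'][2]
for uv,zz in(((314,125.5),z-2),((314,225),z-12.1+48),((313.8,290),z-12.1+48)):
    print(Rt.T@(onz(m,uv,zz)-s['tcp_pos']))
E
```

```text
[84.93  0.44  2.07]
[ 52.83   0.34 -35.85]
[ 28.51   0.31 -35.88]
```

```bash
cat > geo.py <<'E'
from bench import bot,imaging,solve_ik
from h import *
np.set_printoptions(precision=2,suppress=True)
Y=-.226; U=np.array([np.cos(Y),np.sin(Y)]); V=np.array([-U[1],U[0]])
SL=np.array([604.9,-211.75]); ROT=[np.pi,0,np.pi+Y]
def tcp(d,h,v=0): # claw d before face, h above seat
    return [*(SL-(71+d)*U+v*V),225.1-39.9+h]
def rel():
    s=bot.get_state(); p=s['tcp_pos']; w=p[:2]-SL
    return s['t'],'d',-(w@U)-71,'v',w@V,'h',p[2]-185.2,'F',s['contact_force'],'M',s['wrist_torque'],'rot',s['orientation']
E
python3 - <<'E'
from geo import *
bot.movel([624.6,198.9,250],[np.pi,0,np.pi-.314],max_speed=200)
bot.move_ptp([470,-100,245],ROT)
bot.movel(tcp(45,11),ROT)
bot.dwell(.2)
print(rel())
for n in("wrist","side","top"): cv2.imwrite(f'pics/{n}4.png',imaging.capture(n))
E
```

```text
(15.4583, 'd', np.float64(44.95516260299442), 'v', np.float64(0.6171553577587174), 'h', np.float64(11.627110635073308), 'F', array([-0.26, -1.29, -1.44]), 'M', array([0.03, 0.05, 0.06]), 'rot', array([-3.14,  0.  ,  2.92]))
```

View pics/wrist4.png

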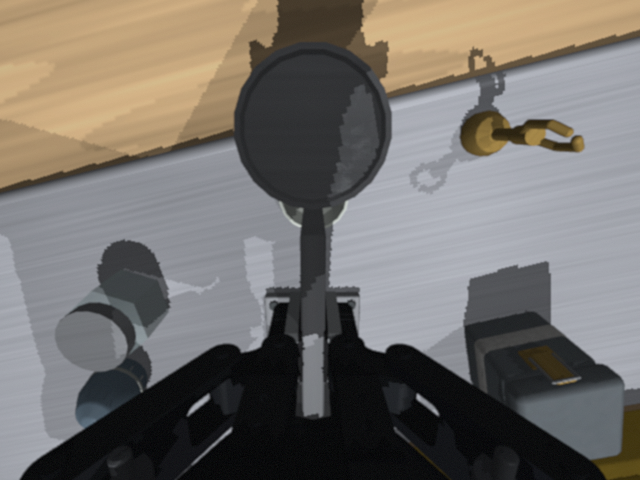

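View pics/side4.png

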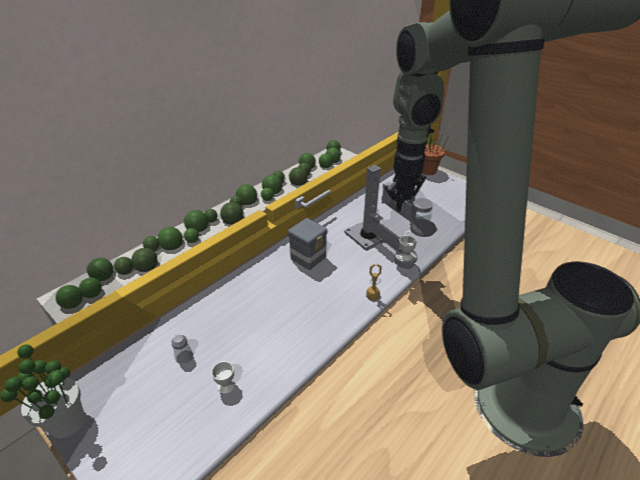

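View pics/top4.png

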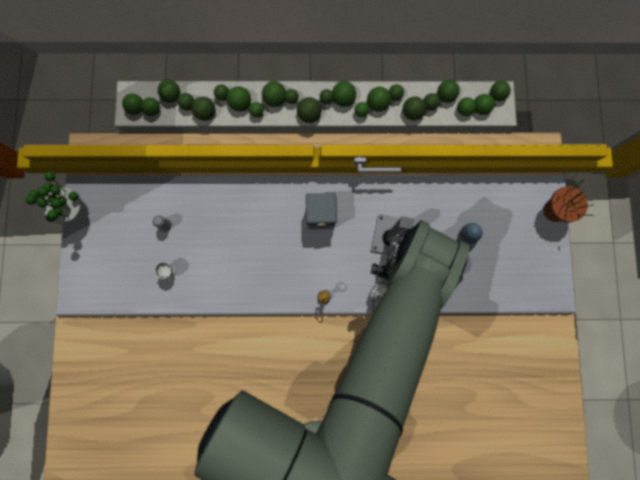

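```bash
python3 - <<'E'
import cv2
b=cv2.imread('pics/side4.png')
cv2.imwrite('pics/s4z.png',cv2.resize(b[150:270,340:450],None,fx=6,fy=5,interpolation=cv2.INTER_CUBIC))
E
```

View pics/s4z.png

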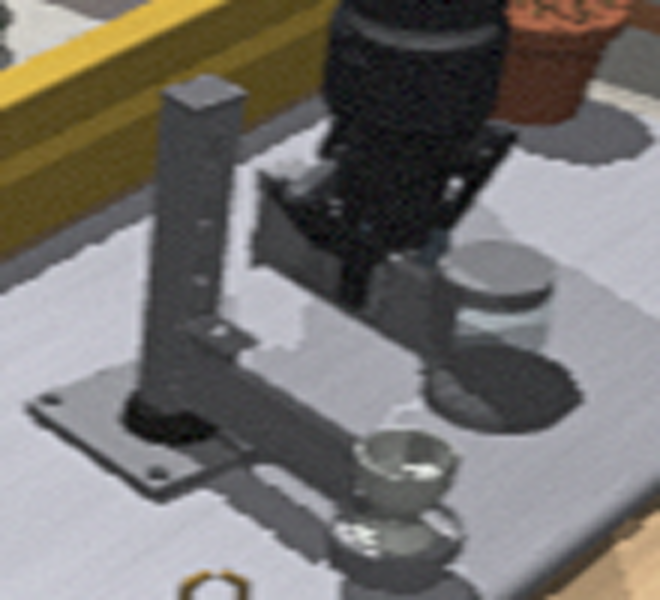

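```bash
python3 - <<'E'
from geo import *
bot.movel(tcp(17,11),ROT,max_speed=80)
print(rel()[:8])
print(bot.movel(tcp(-10,11),ROT,max_speed=15,threshold=5))
print(rel())
for n in("wrist","side"): cv2.imwrite(f'pics/{n}5.png',imaging.capture(n))
b=cv2.imread('pics/side5.png')
cv2.imwrite('pics/s5z.png',cv2.resize(b[150:270,340:450],None,fx=6,fy=5,interpolation=cv2.INTER_CUBIC))
E
```

```text
(16.1083, 'd', np.float64(17.2789628349837), 'v', np.float64(0.09393922824551254), 'h', np.float64(10.692897847862952), 'F')
True
(17.1917, 'd', np.float64(2.417626141382371), 'v', np.float64(0.18042936677980864), 'h', np.float64(9.967741425492903), 'F', array([-0.47,  0.02, -0.96]), 'M', array([-0.02,  0.02,  0.  ]), 'rot', array([ 3.14, -0.  ,  2.92]))
```

View pics/s5z.png

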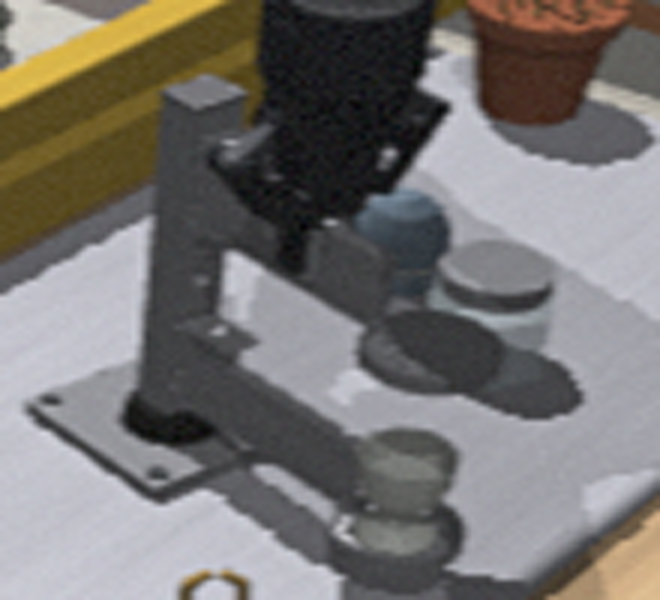

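```bash
python3 - <<'E'
from geo import *
print(bot.movel(tcp(-8,11),ROT,max_speed=8,threshold=6))
print(rel()); bot.dwell(.2); print(rel()[:8],rel()[8])
E
```

```text
True
(17.8583, 'd', np.float64(2.6290027892202517), 'v', np.float64(0.37165617861818157), 'h', np.float64(8.818266305794538), 'F', array([-0.46,  0.45, -1.67]), 'M', array([-0.04, -0.08, -0.01]), 'rot', array([ 3.14, -0.01,  2.92]))
(18.0583, 'd', np.float64(3.066936600069951), 'v', np.float64(0.4995288617873667), 'h', np.float64(8.14390724378569), 'F') [-0.33 -0.52 -1.12]
```

```bash
python3 - <<'E'
from geo import *
print(bot.movel(tcp(2.6,11),ROT,max_speed=20,threshold=8)); bot.dwell(.15); print(rel()[:8],rel()[8])
print(bot.movel(tcp(2.6,-2),ROT,max_speed=8,threshold=5)); print(rel()[:8],rel()[8:])
bot.dwell(.15); print(rel()[:8],rel()[8:])
cv2.imwrite('pics/wrist6.png',imaging.capture('wrist'))
b=imaging.capture('side')
cv2.imwrite('pics/s6z.png',cv2.resize(b[150:270,340:450],None,fx=6,fy=5,interpolation=cv2.INTER_CUBIC))
E
```

```text
False
(18.5, 'd', np.float64(2.664203663011122), 'v', np.float64(0.002729349223513148), 'h', np.float64(11.005556450859956), 'F') [-0.43 -0.12 -1.45]
True
(19.4833, 'd', np.float64(3.198469785912337), 'v', np.float64(0.028548253078478737), 'h', np.float64(3.366208486037266), 'F') (array([-1.48, -0.56,  3.53]), 'M', array([-0.07, -0.17, -0.06]), 'rot', array([-3.14, -0.  ,  2.92]))
(19.6333, 'd', np.float64(3.1919256983173057), 'v', np.float64(0.04125205490989614), 'h', np.float64(3.2059251520765315), 'F') (array([-2.53, -0.27,  4.19]), 'M', array([-0.1 , -0.08,  0.02]), 'rot', array([ 3.14, -0.  ,  2.92]))
```

View pics/s6z.png

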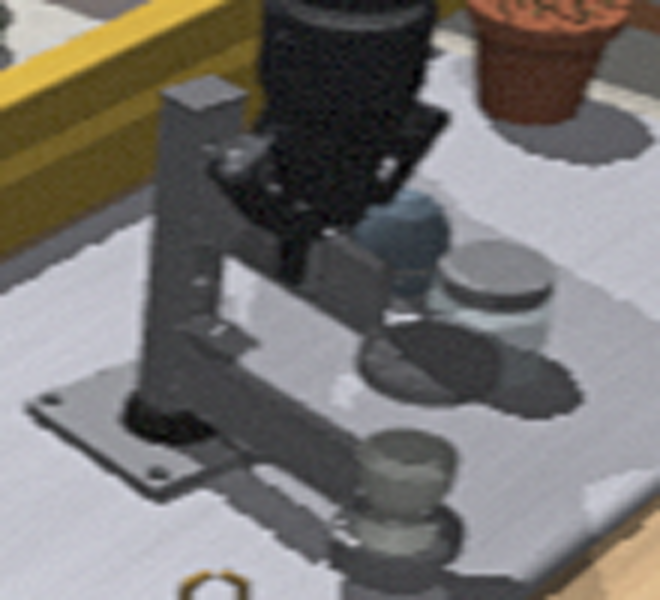

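```bash
python3 - <<'E'
from geo import *
print(bot.movel(tcp(9,3.4),ROT,max_speed=10,threshold=5)); print(rel()[:8],rel()[8])
print(bot.movel(tcp(2.6,3.4),ROT,max_speed=10,threshold=6)); bot.dwell(.1); print(rel()[:8],rel()[8])
E
```

```text
True
(20.025, 'd', np.float64(3.177129741152612), 'v', np.float64(0.026580583672949867), 'h', np.float64(3.363784276121436), 'F') [-0.99  0.48  2.21]
False
(20.375, 'd', np.float64(3.1690622884356685), 'v', np.float64(0.07733030921791459), 'h', np.float64(3.1761433942747033), 'F') [-4.34  0.8   3.48]
```

```bash
python3 - <<'E'
from geo import *
bot.grip(0.45)
bot.dwell(.2)
p=bot.get_state()['tcp_pos']
bot.movel([p[0],p[1],p[2]+130],ROT,max_speed=150)
print(rel()[:8],rel()[8])
bot.movel([p[0]-60*U[0],p[1]-60*U[1],p[2]+130],ROT,max_speed=150)
b=imaging.capture('side'); cv2.imwrite('pics/side7.png',b)
cv2.imwrite('pics/s7z.png',cv2.resize(b[150:270,340:450],None,fx=6,fy=5,interpolation=cv2.INTER_CUBIC))
import pickle
m=imaging.camera_model('wrist');cv2.imwrite('pics/w7.png',imaging.capture('wrist'));pickle.dump(m,open('w7.pkl','wb'))
E
```

```text
(21.9917, 'd', np.float64(3.008621483072602), 'v', np.float64(0.1597312715264353), 'h', np.float64(132.43049188570296), 'F') [1.38 0.46 0.26]
```

View pics/s7z.png

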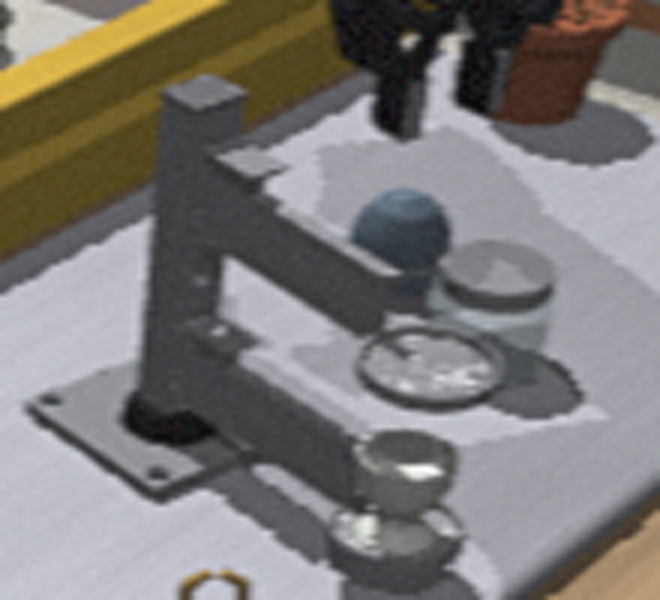

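View pics/w7.png

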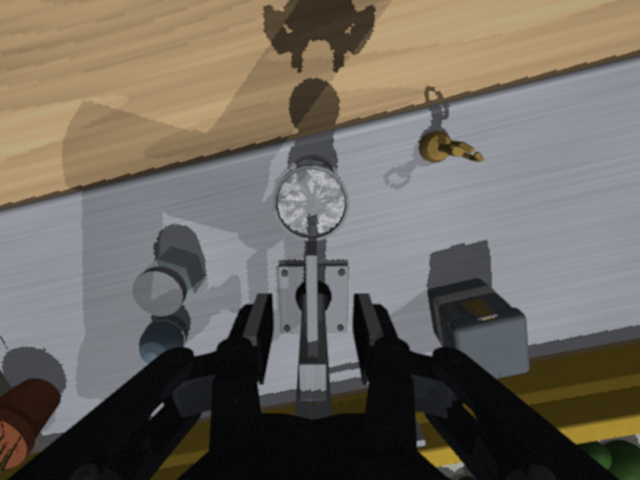

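```bash
python3 - <<'E'
from geo import *
bot.grip(0.0,40)
xy=SL-22.0*U
bot.move_ptp([*xy,290],ROT)
bot.movel([*xy,256],ROT,max_speed=80); bot.dwell(.15)
s=bot.get_state();f0=s['contact_force'][2];print(s['t'],s['tcp_pos'],f0)
print(bot.movel([*xy,232],ROT,max_speed=12,threshold=4))
s=bot.get_state();print(s['t'],s['tcp_pos'],s['contact_force'])
z=s['tcp_pos'][2]
for i in range(16):
    z-=.8
    bot.movel([*xy,z],ROT,max_speed=8,threshold=15)
    s=bot.get_state();f=s['contact_force']-[0,0,f0];print(round(s['t'],2),round(z,1),s['tcp_pos'],f)
    if f[2]>31: break
E
```

```text
24.35 [ 583.78 -207.    256.86] 0.6710337060480496
True
25.5583 [ 583.38 -206.81  241.59] [-0.82  0.45  5.07]
25.81 240.8 [ 583.47 -206.84  241.5 ] [-1.66  0.81  5.12]
26.06 240.0 [ 583.45 -206.87  240.97] [-1.85  0.67  7.53]
26.31 239.2 [ 583.44 -206.9   240.49] [-3.32  1.25  8.29]
26.56 238.4 [ 583.43 -206.91  240.01] [-4.62  1.01  8.7 ]
26.81 237.6 [ 583.38 -206.93  239.48] [-4.82  1.5  10.75]
27.06 236.8 [ 583.41 -206.95  239.01] [-4.42  1.51 12.  ]
27.31 236.0 [ 583.38 -206.95  238.52] [-5.03  1.66 14.28]
27.56 235.2 [ 583.38 -206.94  238.05] [-6.02  1.7  15.58]
27.81 234.4 [ 583.53 -206.98  236.26] [-2.87  0.78 10.18]
28.06 233.6 [ 583.54 -206.96  235.77] [-4.63  1.74 11.83]
28.31 232.8 [ 583.55 -207.    235.34] [-4.85  2.15 14.48]
28.56 232.0 [ 583.55 -207.    234.94] [-5.84  2.41 15.53]
28.81 231.2 [ 583.58 -207.02  234.52] [-6.65  2.72 17.57]
29.06 230.4 [ 583.55 -207.04  234.12] [-7.11  2.95 19.34]
29.31 229.6 [ 583.59 -207.05  233.71] [-7.82  2.85 22.25]
29.56 228.8 [ 583.56 -207.04  233.26] [-8.32  3.48 23.69]
```

```bash
python3 - <<'E'
from geo import *
xy=SL-22.0*U; z=228.8
for i in range(4):
    z-=.8
    bot.movel([*xy,z],ROT,max_speed=8,threshold=15)
    s=bot.get_state();f=s['contact_force'];print(round(s['t'],2),round(z,1),s['tcp_pos'],f)
    if f[2]>29: break
bot.movel([*xy,245],ROT,max_speed=30)
print(bot.get_state()['t'],bot.get_state()['contact_force'])
bot.movel([*xy,300],ROT)
import pickle
bot.move_ptp([525,-196,330],[np.pi,.5,np.pi-.23]); bot.dwell(.2)
m=imaging.camera_model('wrist');im=imaging.capture('wrist');cv2.imwrite('pics/w8.png',im);pickle.dump(m,open('w8.pkl','wb'))
cv2.imwrite('pics/w8z.png',cv2.resize(im[60:340,210:420],None,fx=2.8,fy=2.1,interpolation=cv2.INTER_CUBIC))
b=imaging.capture('side'); cv2.imwrite('pics/side8.png',b)
cv2.imwrite('pics/s8z.png',cv2.resize(b[150:270,340:450],None,fx=6,fy=5,interpolation=cv2.INTER_CUBIC))
print(bot.get_state()['t'])
E
```

```text
29.81 228.0 [ 583.56 -207.06  232.82] [-9.58  2.69 26.42]
30.06 227.2 [ 583.6  -207.07  232.47] [-9.8   4.2  28.35]
30.31 226.4 [ 583.58 -207.11  232.02] [-10.73   4.18  30.46]
31.075 [-0.32  0.44  0.46]
32.5667
```

View pics/w8.png

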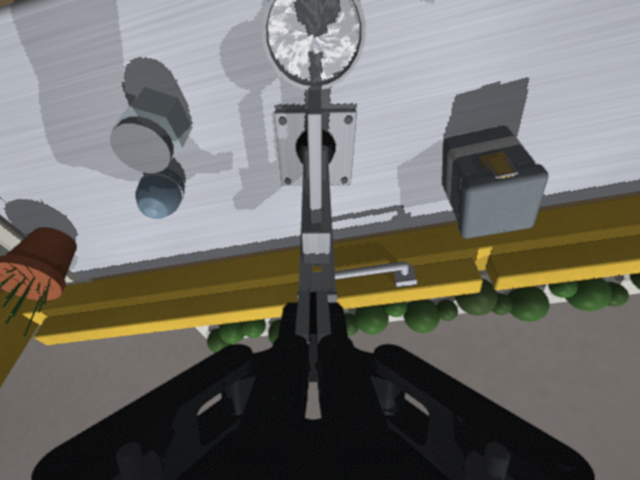

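View pics/s8z.png

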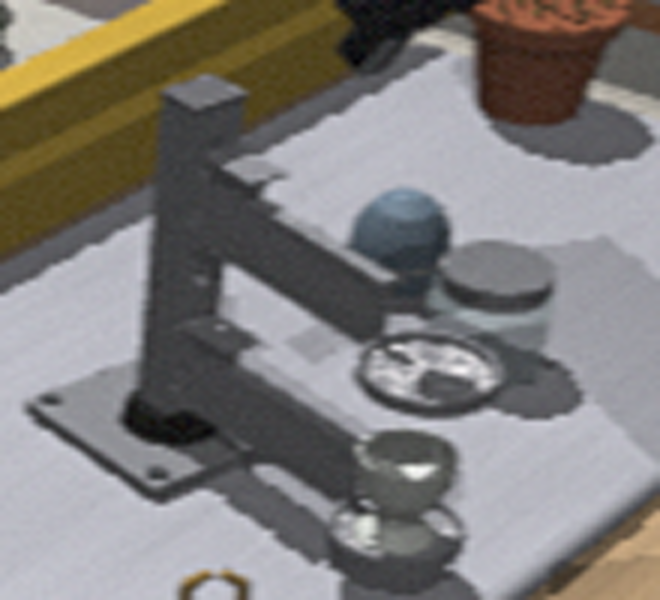

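```bash
python3 - <<'E'
from geo import *
S=imaging.camera_model('side')
f=np.array([604.9,-211.4])
z=lambda P:(proj(S,P)-[340,150]+.4)*[6,5]
for h in(99,219,223,249):
    for a,b in((0,11),(-36,11),(-36,-11)):
        print(h,a,b,z([*(f+a*U+b*V),20.1+h]))
print('top corner',z([*(f+15*V),269.1]))
for p in ('s7z','s8z'):
    i=cv2.imread(f'pics/{p}.png'); cv2.imwrite(f'pics/{p}_z.png',cv2.resize(i[60:400,140:320],None,fx=2.2,fy=1.7))
a=cv2.imread('pics/s7z_z.png');b=cv2.imread('pics/s8z_z.png'); cv2.imwrite('pics/cmp.png',np.hstack([a,b]))
E
```

```text
99 0 11 [186.   322.57]
99 -36 11 [232.28 351.91]
99 -36 -11 [266.15 339.46]
219 0 11 [203.63 150.7 ]
219 -36 11 [253.13 178.77]
219 -36 -11 [288.94 166.93]
223 0 11 [204.26 144.6 ]
223 -36 11 [253.87 172.62]
223 -36 -11 [289.75 160.8 ]
249 0 11 [208.39 104.37]
249 -36 11 [258.76 132.04]
249 -36 -11 [295.09 120.39]
top corner [201.77 106.43]
```

View pics/cmp.png

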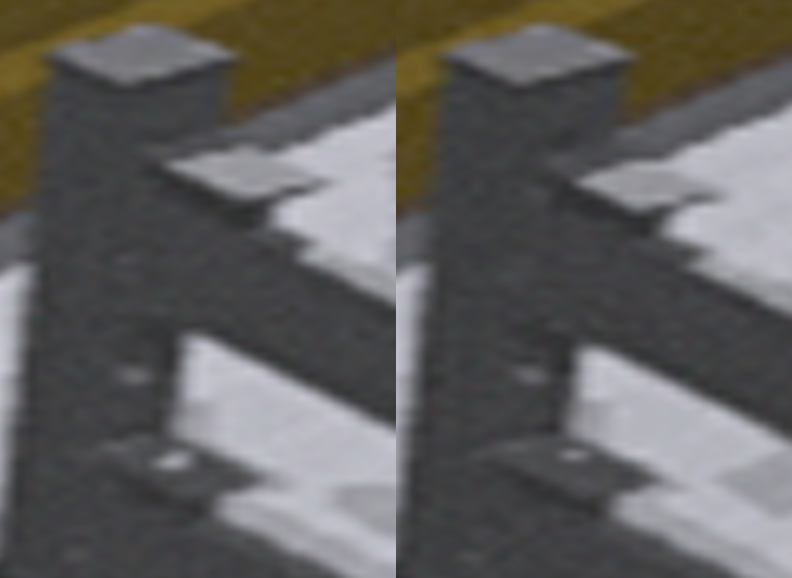

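```bash
python3 - <<'E'
from bench import bot
s=bot.get_state();print(s['t'],s['contact_force'])
print(bot.sign_off())
E
```

```text
32.5667 [ 0.62119064  0.27447762 -0.27664224]
the job is handed in; nothing more can be done
None
```

I hung the loose egg-cup arm in the two topmost slots, pressed it home, let go, and handed the job in at 32.6 s. `sign_off` gives no verdict, so the result rests on the checks below.

**How it went**
- **Grasp and hooking:** I gripped the arm by its rib, lifted it over and slid the claws in about 11 mm above the seat. Lowered, it stopped about 3.4 mm above the computed seat, where the roller should hold it, and it held when I pulled back.
- **Pressing:** After releasing the arm, I pressed on the tab with the fingers shut. The snap came at about 15.6 N. After that the force rose at roughly 4.5–5 N per mm, which matches the rubber socket giving under a hard stop. The push peaked at about 30 N vertically and 11 N horizontally.

**Last checks**
- **Height:** In the side view the tab dropped by about 4 mm between hanging on the roller and now. The image gap to the lower arm's tab is 170 px, against 173 px predicted for fully home and 179 px for still on the roller.
- **Surroundings:** The lower egg cup, caddy, jar and timer looked unmoved in the last pictures. I did not measure them, and I did not check the other small items again. The robot was clear of everything, with force readings near zero.

**What disagreed**
- **Sill height:** The first camera estimates ranged from about 7 to 17 mm, but touching it with the fingers gave 20.1 mm twice. I used the touched value.
- **Upright face:** The plate met it about 2.5–3 mm earlier than the camera estimate.
- **Insertion height:** The reading drifted from 11 to 8 mm during insertion, still inside the allowed band. I raised it back to 11 mm before lowering.

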